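Set out the sorted gadgets on the table mat

ROBOT

A 7-joint arm with a two-finger parallel gripper is mounted at the origin on the work surface. World frame = base frame: x ahead of the robot, y to its left, z up, the work surface at z = 0. Lengths are in m, angles in rad, forces in N, time in s.
With the tool pointing down it reaches from about 0.4 to 0.875 m from the base axis. Payload 19.3 kg.
Tool frame: the origin (TCP) lies midway between the tips of the shut fingers; the grasp point (between the pads) lies 19 mm behind it; z points along the fingers, y is the direction in which the jaws open and shut (so a half turn about z gives the same grasp; the last joint's range is limited). The gripper opens to 85 mm and grips with 20 to 120 N. Pads are 22 mm wide; open, the fingers measure 114 mm over their backs; the gripper's body (76 mm by 85 mm) begins 54 mm behind the grasp point. The pads swing forward as they close: fully open they stand 13 mm farther back than shut.
Start: joints at [-1.315, 0.521, -0.036, 1.599, 0.021, 1.021, -0.113], TCP at [0.2, 0.592, 0.231] pointing down, gripper open.
Joint ranges: [-2.91, 2.91], [-0.3, 2.13], [-1.5, 1.42], [0.17, 2.43], [-1.26, 4.41], [0.16, 1.93], [-2.52, 2.52]. Speed limits (rad/s): [1.89, 1.89, 2.39, 2.39, 3.01, 3.01, 3.01].

INTERFACE

Orientations are given as [roll, pitch, yaw] about the fixed x, y, z axes, in that order (R = Rz(yaw) Ry(pitch) Rx(roll)).
In Python, from workcell import bot, eyes gives the robot as it stands. The module is installed in compiled form; this text tells all that it offers.
- The arm moves only by the shell command python3 -m jog 'ROWS' [FORCE]. ROWS is JSON, a list of rows, each an object with "delta_pos": the shift along the world's x, y, z in mm, a list of three; "spin": the turn about the world's z in rad; "claw": the closure, from 0 (fully open) to 1 (shut). In form: [{"delta_pos": [tx, ty, tz], "spin": spin, "claw": claw}, ...]. A call has 1 to 8 rows; each row is the pose to reach, as a shift and turn from the pose measured when the call began; what a row does not reach only later rows make up. A row lasts 1/10 s, in which the tool goes at most 50 mm and 8.59 degrees, less where a joint would pass 70% of its speed; a pose out of reach is approached as far as the arm can. A call with a gripper value outside its range is refused whole. The fingers move at their own pace and stop on an object; FORCE is the grip in N (left out, the last holds). Time passes only in rows, so rows that repeat a pose let the fingers close. It gives the time, the measured TCP pose, the force and the opening at its end, in the units of the state.
- bot.observe(): the state, without advancing time (a new reading comes with each control period).
- eyes.grab_frame(name): name is "scene" or "top" or "wrist"; returns the picture (400x640x3 uint8, blue, green, red); there is no depth.
- eyes.camera_params(name): a dict with "fx", "fy", "cx", "cy" (pixels), "k1" (the pictures are not rectified: a ray, as slopes to the right and down, at radius r is drawn at 1 + k1 r^2 times it, then the intrinsics apply), "origin" and "attitude" of the camera in the world. Camera axes: x right, y up, looking along -z (the intrinsics and any distortion apply to the point x, -y, -z); pixel columns grow to the right and rows downward; lengths in m; the calibration is good to about 2 mm. A picture is of the moment at which its call begins: read the wrist's pose just before it. camera_params takes no time and is no camera call; for the wrist camera it gives the pose at the moment of the call.
- bot.job_done(): hands the job in, once; it reports no verdict.
The state is a dict: "clock": time; "qpos": joint angles; "qd": joint speeds; "joint_efforts": joint torques, N m; "position": TCP position; "tool_rot": TCP orientation; "force": force on the tool from outside, world axes, zero at the start; "moment": the same for the moment, N m; "grip_width": finger opening in m.
Only numpy, scipy, OpenCV 4.12 (cv2) and the standard library are available. Lean on these libraries where they do the work, as an engineer would, in place of code of your own. Each camera call takes 0.05 s, during which the arm holds its last target. There are 200 camera calls.

TASK

Set out the gadgets on the grey mat: the power bank centred on the long wooden board and lengthwise with it, the battery charger centred on top of the power bank, the torch upright in the middle of the square board, and the white hexagonal hub flat on the mat midway between the boards. Stand the webcam on the mat straight behind the hub, on the side away from the robot, with about a finger's width (15 mm) between them. Let go of everything and do not shift the cardboard tape roll.

Things in the scene. Friction and masses are not known exactly. Their poses are not given: they have to be found in the camera images.
- mat: Fixed flat grey felt mat, 2 mm thick, 460 mm along its y and 165 mm along its x. The origin, on its underside, is midway between the two boards (the hub's place); the mat reaches 60 mm to its -x (robot) side and 105 mm to its +x (far) side. The mat's +x points away from the robot (behind), +y to the left, turned by up to 0.12 rad. The board centres lie at 155 mm on either side of the origin along its y; which board is on which side changes.
- long_board: Fixed wooden board lying on the mat, 140 mm long (its y) by 84 mm (its x), 4 mm thick, its top 6 mm above the table. Origin at the centre of its underside. Turned up to 0.15 rad relative to the mat.
- square_board: Fixed wooden board lying on the mat, 84 by 84 mm, 4 mm thick, its top 6 mm above the table. Origin at the centre of its underside.
- power_bank: Loose black rounded slab lying flat, the larger black slab with a metal socket in one end: 110 mm long (its y) by 58 mm (its x) by 22 mm high, about 0.22 kg. Origin at the centre of its underside, z up. It starts with its length roughly along y (left-right).
- charger: Loose black battery charger, a small block lying flat with two grey strips on top: 62 mm (its y) by 44 mm (its x) by 20 mm high, about 0.09 kg. Origin at the centre of its underside, z up.
- hub: Loose white hexagonal puck, 56 mm across flats (65 mm across corners), 26 mm high, with a black disc on its top, about 0.1 kg. Pairs of flats face along its x axis and at 60 degrees either way. Origin at the centre of its underside, z up.
- torch: Loose black torch standing upright on its lens: head 42 mm in diameter up to 26 mm high, a cone (look only) up to 38 mm, then a round barrel 30 mm in diameter (31 mm at thin rings) up to the top at 115 mm; about 0.15 kg. Origin at the centre of its underside, z up.
- webcam: Loose black webcam on a round foot 44 mm in diameter and 8 mm high, a thin stem, and a box-shaped head 24 mm (its x) by 36 mm (its y) from 28 to 62 mm above its foot's underside; the round lens looks along its -x. About 0.12 kg. Origin at the centre of the foot's underside, z up. Which way it looks at the end does not matter.
- tape_roll: Bystander: loose brown cardboard ring, 80 mm outer diameter, 48 mm high, lying flat beside the mat on the robot's right. Leave it where it is. Origin at the centre of its underside.
Things that resemble listed ones, but are neither listed nor needed, are in the scene too. What is shaped like the charger but turquoise is not meant.

How it is judged:
By the outcome, as a careful person would: the job done as asked, in the order asked, and still so for the second after the job is handed in, with the robot touching nothing.
It also fails if it takes over 133 s, if anything falls off the work surface, if the arm or the gripper's body presses on something with over 40 N, if the wrist force passes 120 N, or if a joint passes its speed limit or range.

## Working session

There is one attempt and no reset: what is moved stays moved. The work goes in short steps, Python scripts to look and compute and a shell command to move; the robot and the scene stay as the last step left them, time stands still between calls to the robot, and variables do not carry over. Pictures are saved under pics/ and viewed, about 12 in all and at most 16, crops included, and the job is handed in when it is done.

```bash
mkdir -p pics; cat > h.py <<'E'
import numpy as np, cv2
from workcell import bot, eyes
from scipy.spatial.transform import Rotation as R
def cam(n):
    return eyes.camera_params(n)
def rot(a):
    a=np.array(a,float)
    return a if a.shape==(3,3) else (R.from_euler('xyz',a).as_matrix() if a.size==3 else R.from_quat(a).as_matrix())
def pix2w(c,u,v,z):
    d=np.array([(u-c['cx'])/c['fx'],(v-c['cy'])/c['fy']]);s=d.copy()
    for _ in range(20): s=d/(1+c['k1']*(s@s))
    r=rot(c['attitude'])@np.array([s[0],-s[1],-1]);o=np.array(c['origin'])
    return o+r*(z-o[2])/r[2]
def w2pix(c,p):
    q=rot(c['attitude']).T@(np.array(p,float)-np.array(c['origin']))
    s=np.array([q[0],-q[1]])/-q[2]; s=s*(1+c['k1']*(s@s))
    return np.array([c['fx']*s[0]+c['cx'],c['fy']*s[1]+c['cy']])
E
python3 - <<'E'
from h import *
print(bot.observe())
for n in ("scene","top"):
    print(cam(n)); cv2.imwrite(f'pics/{n}0.png',eyes.grab_frame(n))
print(cam("wrist"))
E
```

```text
{'clock': 0.0, 'qpos': array([-1.31516492,  0.52204569, -0.03636086,  1.60001281,  0.02119029,
        1.02109461, -0.1127951 ]), 'qd': array([-0.00017606, -0.00066655, -0.00055717, -0.0012266 , -0.00071736,
       -0.00113604,  0.00021028]), 'joint_efforts': array([ 8.36586732e-04, -9.27112126e+01,  1.98036902e+00, -3.69932449e+01,
        1.78753672e-02,  8.10277619e-03, -1.23257496e-05]), 'position': array([0.19996429, 0.59178334, 0.2307039 ]), 'tool_rot': array([-3.14041811e+00,  5.92412813e-05,  2.81578023e+00]), 'force': array([-0.72351688, -0.39296277,  0.32279975]), 'moment': array([-0.08379503, -0.04794619,  0.00372103]), 'grip_width': 0.08522347030328699}
{'fx': 441.8348251911868, 'fy': 441.8348251911868, 'cx': 315.1126477924821, 'cy': 203.04512667634552, 'k1': -0.027141893766112844, 'origin': array([ 1.31016897, -0.32110698,  0.59313506]), 'attitude': array([ 1.01134113, -0.01259891,  1.19110434])}
{'fx': 454.152702040383, 'fy': 454.152702040383, 'cx': 310.95434230172805, 'cy': 196.4168861988268, 'k1': 0.023107590748355344, 'origin': array([ 0.40615729, -0.00609816,  1.08445163]), 'attitude': array([ 0.09879464,  0.01006216, -1.573033  ])}
{'fx': 360.57399366431594, 'fy': 360.57399366431594, 'cx': 319.0498652345457, 'cy': 200.84530652877908, 'k1': -0.06572366563419224, 'origin': array([0.12547282, 0.61723328, 0.37218913]), 'attitude': array([-3.12730163e-01,  9.73669397e-04,  1.24566657e+00])}
```

View pics/top0.png

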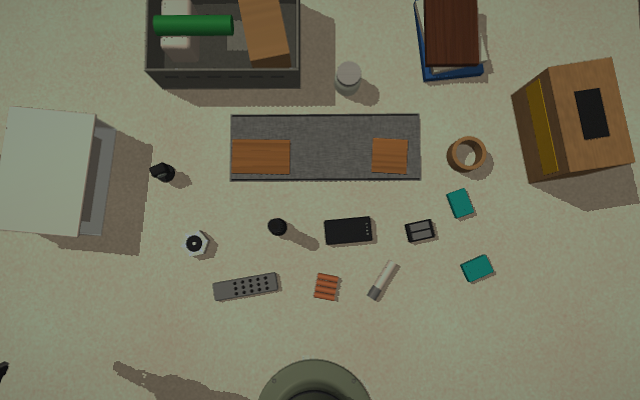

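View pics/scene0.png

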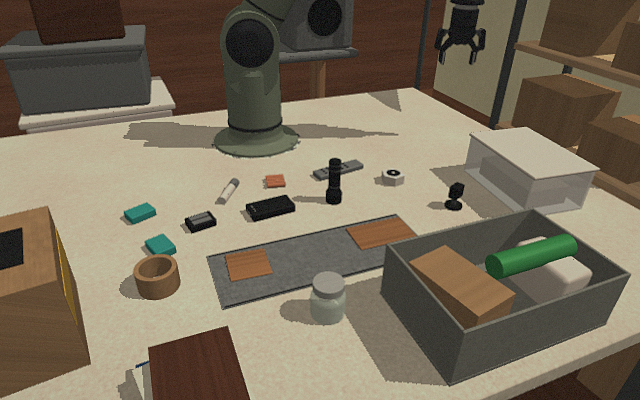

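The top view shows the webcam at (162,172), hub (196,243), torch (278,228), power bank (348,231), charger with grey strips (420,231) and tape roll (467,153). The mat spans 231–420 × 114–180. The turquoise blocks at (460,203) and (478,268) are decoys. The grey remote at (245,287) isn't the power bank.

```bash
python3 - <<'E'
from h import *
im=cv2.imread('pics/top0.png')
a=cv2.resize(im[108:188,225:425],(800,320),interpolation=cv2.INTER_CUBIC)
b=cv2.resize(im[155:260,140:440],(800,280),interpolation=cv2.INTER_CUBIC)
b=cv2.convertScaleAbs(b,alpha=1.6,beta=20)
cv2.imwrite('pics/c1.png',np.vstack([a,b]))
E
```

```text
(no output)
```

View pics/c1.png

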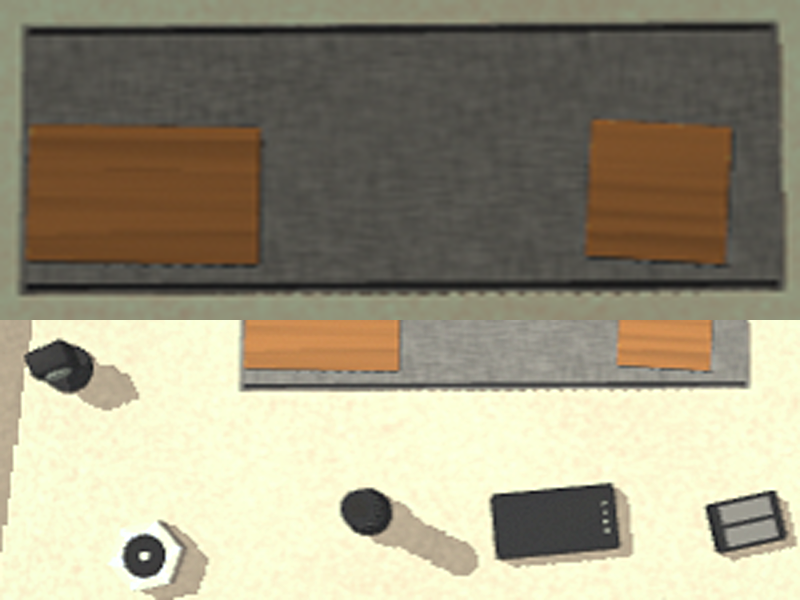

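Crop c1 confirms them: power bank corners near (491,495)–(620,559), charger with two grey strips at (747,522), hub disc at (144,556), torch top at (365,511) and webcam foot at about (68,368). Next I convert these to positions and check sizes.

```bash
python3 - <<'E'
from h import *
c=cam('top')
def A(x,y,z): return pix2w(c,(x+.5)/4-.5+225,(y+.5)/4-.5+108,z)[:2]
def B(x,y,z): return pix2w(c,(x+.5)/(8/3)-.5+140,(y-320+.5)/(8/3)-.5+155,z)[:2]
def quad(n,f,pts,z):
    p=np.array([f(*q,z) for q in pts]); # TL TR BR BL
    ctr=p.mean(0); L=p[[0,3]].mean(0)-p[[1,2]].mean(0); W=p[[0,1]].mean(0)-p[[2,3]].mean(0)
    print(n,(ctr*1000).round(1),'len',(np.linalg.norm(L)*1000).round(1),'wid',(np.linalg.norm(W)*1000).round(1),'yawL',np.arctan2(-L[0],L[1]).round(3),'yawW',np.arctan2(W[1],W[0]).round(3))
quad('mat',A,[(22,24),(778,22),(785,292),(20,294)],.002)
quad('long',A,[(28,125),(261,127),(258,264),(27,260)],.006)
quad('sq',A,[(593,120),(732,127),(726,264),(586,256)],.006)
quad('pb',B,[(491,495),(612,485),(620,549),(497,559)],.022)
quad('ch',B,[(708,507),(774,491),(786,540),(720,553)],.020)
print('hub',B(144,556,.026)*1000,'torch',B(363,513,.115)*1000,'webcam foot',B(70,368,.008)*1000, 'head', B(54,355,.062)*1000)
E
```

```text
mat [633.7 -29. ] len 459.4 wid 165.7 yawL -0.002 yawW 0.004
long [611.2 125.9] len 139.8 wid 83.0 yawL -0.017 yawW -0.006
sq [ 611.2 -184.2] len 83.6 wid 83.2 yawL -0.06 yawW -0.065
pb [431.6 -81.4] len 107.0 wid 56.1 yawL 0.079 yawW 0.099
ch [ 430.6 -249. ] len 59.0 wid 42.4 yawL 0.214 yawW 0.222
hub [402.91948099 276.67908101] torch [436.8561157   78.51805717] webcam foot [571.14809301 351.89494397] head [574.13121218 347.90523867]
```

Sizes match, and the boards' midpoint agrees with the mat origin at (611,−29). I'll move to the power bank along an arc.

```bash
python3 -m jog '[{"delta_pos":[250,-250,-30],"spin":-0.6,"claw":0},{"delta_pos":[250,-250,-30],"spin":-0.6,"claw":0},{"delta_pos":[250,-250,-30],"spin":-0.6,"claw":0},{"delta_pos":[250,-250,-30],"spin":-0.6,"claw":0},{"delta_pos":[250,-250,-30],"spin":-0.6,"claw":0},{"delta_pos":[250,-280,-30],"spin":-0.75,"claw":0},{"delta_pos":[250,-320,-30],"spin":-0.9,"claw":0},{"delta_pos":[250,-360,-30],"spin":-1.0,"claw":0}]' 40
```

```text
clock: 0.9
position: [0.4383, 0.279, 0.2019]
tool_rot: [-3.141, 0.001, 1.809]
force: [1.5, 0.1, -0.2]
grip_width: 0.0854
```

```bash
python3 -m jog '[{"delta_pos":[-6,-100,0],"spin":-0.15,"claw":0},{"delta_pos":[-6,-150,0],"spin":-0.15,"claw":0},{"delta_pos":[-6,-200,0],"spin":-0.15,"claw":0},{"delta_pos":[-6,-250,0],"spin":-0.15,"claw":0},{"delta_pos":[-6,-360,-20],"spin":-0.15,"claw":0},{"delta_pos":[-6,-360,-50],"spin":-0.15,"claw":0},{"delta_pos":[-6,-360,-60],"spin":-0.15,"claw":0},{"delta_pos":[-6,-360,-60],"spin":-0.15,"claw":0}]'
python3 - <<'E'
from h import *
print(cam('wrist')); cv2.imwrite('pics/w1.png',eyes.grab_frame('wrist'))
s=bot.observe();print(s['position'],s['tool_rot'])
E
```

```text
clock: 1.7
position: [0.4312, -0.0843, 0.1406]
tool_rot: [-3.139, 0.001, 1.656]
force: [0.5, 1.1, 0.9]
grip_width: 0.0856
{'fx': 360.57399366431594, 'fy': 360.57399366431594, 'cx': 319.0498652345457, 'cy': 200.84530652877908, 'k1': -0.06572366563419224, 'origin': array([ 0.42498671, -0.00549296,  0.28193606]), 'attitude': array([-0.31404883,  0.00253295,  0.0859503 ])}
[ 0.43075441 -0.08620324  0.13970514] [-3.13807624e+00  2.02348038e-03  1.65436511e+00]
```

View pics/w1.png

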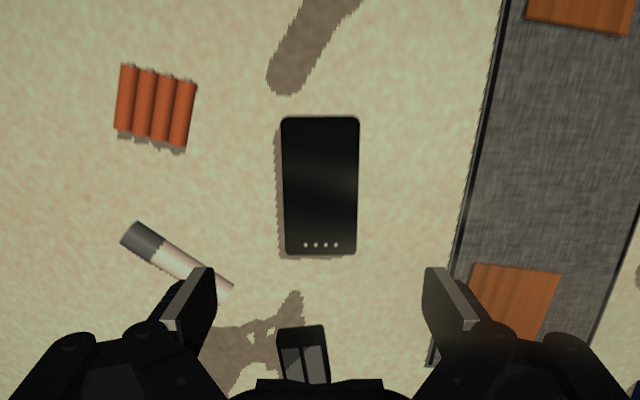

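The wrist view shows the power bank with corners near (281,117), (359,117), (355,254), (286,254), its four LEDs at the −y end, and the charger at (303,350).

```bash
python3 - <<'E'
from h import *
c=cam('wrist')
p=np.array([pix2w(c,*q,.022)[:2] for q in [(281,117),(359,117),(356,254),(285,254)]])*1000
print(p.mean(0),p[0]-p[3],p[1]-p[0])
L=(p[0]+p[1]-p[2]-p[3])/2;print(np.linalg.norm(L),np.arctan2(-L[0],L[1]))
print(bot.observe()['position'])
E
```

```text
[431.10568872 -82.4510898 ] [ -8.71961256 106.28856092] [54.7884074   4.64576929]
106.60648041834581 0.08871701326054532
[ 0.43075441 -0.08620324  0.13970514]
```

```bash
python3 -m jog '[{"delta_pos":[0,4,-50],"spin":0.005,"claw":0},{"delta_pos":[0,4,-100],"spin":0.005,"claw":0},{"delta_pos":[0,4,-125],"spin":0.005,"claw":0},{"delta_pos":[0,4,-138],"spin":0.005,"claw":0},{"delta_pos":[0,4,-141],"spin":0.005,"claw":0},{"delta_pos":[0,4,-141],"spin":0.005,"claw":0}]'
python3 -m jog '[{"delta_pos":[0,0,0],"spin":0,"claw":1},{"delta_pos":[0,0,0],"spin":0,"claw":1},{"delta_pos":[0,0,0],"spin":0,"claw":1},{"delta_pos":[0,0,0],"spin":0,"claw":1},{"delta_pos":[0,0,0],"spin":0,"claw":1},{"delta_pos":[0,0,0],"spin":0,"claw":1}]' 40
```

```text
clock: 2.35
position: [0.4306, -0.0823, -0.0013]
tool_rot: [-3.138, 0.002, 1.659]
force: [-0.2, -0.4, -0.0]
grip_width: 0.0853
clock: 2.95
position: [0.4312, -0.0822, -0.0003]
tool_rot: [-3.139, 0.002, 1.659]
force: [-1.7, -0.3, 11.8]
grip_width: 0.0573
```

```bash
python3 -m jog '[{"delta_pos":[0,0,40],"spin":0,"claw":1},{"delta_pos":[30,0,60],"spin":0,"claw":1},{"delta_pos":[75,20,60],"spin":-0.05,"claw":1},{"delta_pos":[120,45,60],"spin":-0.1,"claw":1},{"delta_pos":[150,90,60],"spin":-0.1,"claw":1},{"delta_pos":[170,130,60],"spin":-0.1,"claw":1},{"delta_pos":[180,180,60],"spin":-0.1,"claw":1},{"delta_pos":[180,208,60],"spin":-0.1,"claw":1}]'
python3 -m jog '[{"delta_pos":[0,0,0],"spin":0,"claw":1},{"delta_pos":[0,0,0],"spin":0,"claw":1}]'
python3 - <<'E'
from h import *
c=cam('wrist');im=eyes.grab_frame('wrist');s=bot.observe();print(s['position'],s['tool_rot'],s['grip_width'])
np.save('c2.npy',c,allow_pickle=True);cv2.imwrite('pics/w2.png',im)
E
```

```text
clock: 3.75
position: [0.6118, 0.1308, 0.0599]
tool_rot: [-3.14, 0.0, 1.563]
force: [-0.0, 0.5, -2.7]
grip_width: 0.0568
clock: 3.95
position: [0.6116, 0.1319, 0.0603]
tool_rot: [-3.14, 0.0, 1.565]
force: [0.2, -1.2, -2.4]
grip_width: 0.0571
[0.61168071 0.13021141 0.06035061] [-3.14025745e+00  8.96238854e-04  1.56315537e+00] 0.057023294718619486
```

View pics/w2.png

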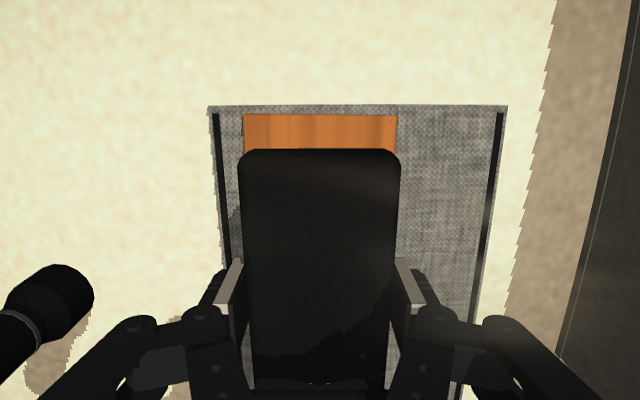

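The held power bank's far end is at row 149 (u 238–402). Beyond it the board's left edge shows at row 114 (u 243–398). Checking both.

```bash
python3 - <<'E'
from h import *
c=np.load('c2.npy',allow_pickle=True).item()
for q,z in [((243,114),.006),((398,114),.006),((238,165),.082),((402,165),.082),((320,149),.082),((320,114),.006)]: print(q,pix2w(c,*q,z)*1000)
print(bot.observe()['position'],bot.observe()['tool_rot'][2])
E
```

```text
(243, 114) [571.52281737 196.2556567    6.        ]
(398, 114) [654.07272285 195.87108202   6.        ]
(238, 165) [584.59420488 184.96334668  82.        ]
(402, 165) [640.24469583 184.71192943  82.        ]
(320, 149) [612.44922877 190.242092    82.        ]
(320, 114) [612.53918724 195.92413653   6.        ]
[0.61168071 0.13021141 0.06035061] 1.5631553737387316
```

```bash
python3 - <<'E'
from h import *
c=np.load('c2.npy',allow_pickle=True).item(); print(c['origin'],c['attitude'])
for n in range(3):
    c=cam('wrist');im=eyes.grab_frame('wrist');s=bot.observe();print(c['origin'],s['position'],s['clock'])
np.save('c3.npy',c,allow_pickle=True);cv2.imwrite('pics/w3.png',im)
t=cam('top');im=eyes.grab_frame('top');cv2.imwrite('pics/t3.png',im)
a=cv2.resize(im[95:195,215:335],(720,600),interpolation=cv2.INTER_CUBIC)
cv2.imwrite('pics/t3c.png',a)
g=cv2.imread('pics/w3.png')[:,:,2].astype(int); print(g[95:160,320])
E
```

```text
[0.61243046 0.21079676 0.2016794 ] [-0.31308506  0.00164964 -0.00491136]
[0.61270667 0.20925811 0.20168873] [0.61180971 0.12939311 0.06038827] 4.05
[0.61290691 0.20845558 0.20168126] [0.61187298 0.12909291 0.06034648] 4.1
[0.61302868 0.20815948 0.20165425] [0.61190149 0.12915281 0.06027835] 4.15
[236 237 239 219 109 115 120 131 138 124 119 118 121 139 183 195 194 194
 195 194 195 194 193 195 192 194 195 192 193 194 195 195 194 195 195 194
 195 192 194 194 194 195 195 195 194 193 192 193 192 191 194 198 174  91
   6  15  17  19  16  18  18  22  23  25  29]
```

View pics/t3c.png

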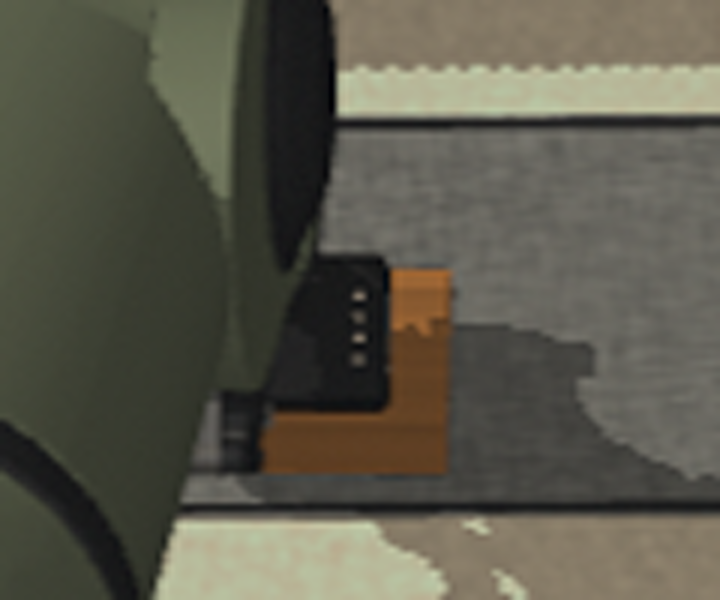

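```bash
python3 - <<'E'
from h import *
c=np.load('c3.npy',allow_pickle=True).item();t=cam('top')
print('board end',pix2w(c,320,108.6,.006)*1000,'pb end',pix2w(c,320,148,.082)*1000)
print('top pb -y end',pix2w(t,279.3,150,.082)*1000, 'board end', pix2w(t,215+452/6-.4,150,.006)*1000,'front/back pb',pix2w(t,275,95+255/6-.4,.082)*1000,pix2w(t,275,95+410/6-.4,.082)*1000)
E
```

```text
board end [613.10699085 195.9465282    6.        ] pb end [612.97220297 187.85230927  82.        ]
top pb -y end [610.33801914  74.49648863  82.        ] board end [625.71505104  54.95244551   6.        ] front/back pb [639.79895694  84.29320267  82.        ] [581.03251541  83.98718506  82.        ]
```

```bash
python3 -m jog '[{"delta_pos":[0,-5,-20],"spin":-0.003,"claw":1},{"delta_pos":[0,-5,-40],"spin":-0.003,"claw":1},{"delta_pos":[0,-5,-49],"spin":-0.003,"claw":1},{"delta_pos":[0,-5,-49],"spin":-0.003,"claw":1},{"delta_pos":[0,-5,-49],"spin":-0.003,"claw":1},{"delta_pos":[0,-5,-49],"spin":-0.003,"claw":1}]'
python3 - <<'E'
from h import *
for n in range(2): im=eyes.grab_frame('wrist')
c=cam('wrist');im=eyes.grab_frame('wrist');s=bot.observe();print(c['origin'],s['position'],s['tool_rot'])
g=im[:,:,2].astype(int); print(g[60:150,320])
for r in (70,130,150,200): print(r, np.where(abs(np.diff(g[r]))>25)[0])
np.save('c4.npy',c,allow_pickle=True)
E
```

```text
clock: 4.8
position: [0.6124, 0.1243, 0.0121]
tool_rot: [-3.141, 0.0, 1.558]
force: [0.1, 0.1, -2.2]
grip_width: 0.0573
[0.6135932  0.20343273 0.15336507] [0.6122188  0.12447478 0.0118578 ] [-3.14099819e+00  4.33851984e-04  1.55833351e+00]
[242 242 242 242 242 243 242 242 242 242 242 242 243 243 242 242 242 243
 242 243 243 242 243 243 243 243 242 243 243 244 250 173 128 131 134 147
 158 165 151 138 126 126 133 145 156 195 202 205 204 205 205 203 204 206
 205 204 206 205 205 205 204 206 204 205 206 205 205 204 206 205 205 204
 205 204 204 204 204 204 206 205 205 206 206 204 204 205 206 183  98   8]
70 [605]
130 [170 172 175 176 177 185 186 214 215 417 543 544 552 553 556 557 598]
150 [173 174 178 179 188 214 215 216 217 247 249 251 386 387 388 389 415 540
 541 549 553 591]
200 [180 181 185 193 194 220 229 238 239 398 411 532 540 541 544 580]
```

```bash
python3 - <<'E'
from h import *
c=np.load('c4.npy',allow_pickle=True).item()
f=lambda u,v,z:print((u,v),(pix2w(c,u,v,z)*1000).round(1))
f(320,104.5,.006);f(320,147.7,.034);f(214.5,130,.006);f(417.5,130,.006);f(238.5,200,.034);f(398.5,200,.034);f(220,200,.006);f(411.5,200,.006)
E
```

```text
(320, 104.5) [613.8 195.9   6. ]
(320, 147.7) [613.6 183.4  34. ]
(214.5, 130) [570.7 186.5   6. ]
(417.5, 130) [653.3 185.5   6. ]
(238.5, 200) [585.  165.4  34. ]
(398.5, 200) [640.8 164.8  34. ]
(220, 200) [570.2 156.6   6. ]
(411.5, 200) [652.8 155.6   6. ]
```

```bash
python3 -m jog '[{"delta_pos":[-0.8,-2,-2],"spin":-0.002,"claw":1},{"delta_pos":[-0.8,-2,-5],"spin":-0.002,"claw":1},{"delta_pos":[-0.8,-2,-5.5],"spin":-0.002,"claw":1},{"delta_pos":[-0.8,-2,-5.5],"spin":-0.002,"claw":1},{"delta_pos":[-0.8,-2,-5.5],"spin":-0.002,"claw":0},{"delta_pos":[-0.8,-2,-5.5],"spin":-0.002,"claw":0},{"delta_pos":[-0.8,-2,-5.5],"spin":-0.002,"claw":0},{"delta_pos":[-0.8,-2,-5.5],"spin":-0.002,"claw":0}]'
python3 -m jog '[{"delta_pos":[0,0,40],"spin":0,"claw":0},{"delta_pos":[0,0,80],"spin":0,"claw":0},{"delta_pos":[-20,-30,120],"spin":0.05,"claw":0},{"delta_pos":[-60,-60,140],"spin":0.1,"claw":0},{"delta_pos":[-100,-110,140],"spin":0.15,"claw":0},{"delta_pos":[-140,-150,140],"spin":0.2,"claw":0},{"delta_pos":[-160,-200,140],"spin":0.22,"claw":0},{"delta_pos":[-180,-250,140],"spin":0.23,"claw":0}]'
python3 - <<'E'
from h import *
im=eyes.grab_frame('top');cv2.imwrite('pics/t5.png',im)
a=cv2.resize(im[105:190,220:300],(565,600),interpolation=cv2.INTER_CUBIC)
a=cv2.convertScaleAbs(a,alpha=1.6,beta=20)
cv2.imwrite('pics/t5c.png',a)
E
```

```text
clock: 5.75
position: [0.6115, 0.1225, 0.0065]
tool_rot: [-3.141, 0.0, 1.556]
force: [0.6, 0.2, 0.1]
grip_width: 0.0856
clock: 6.55
position: [0.4438, -0.0981, 0.1468]
tool_rot: [3.141, 0.0, 1.788]
force: [1.0, -0.3, 0.6]
grip_width: 0.0853
```

View pics/t5c.png

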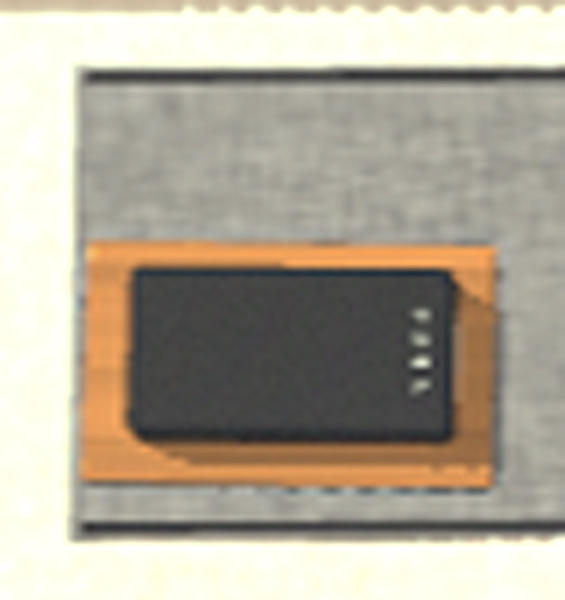

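The top crop shows the power bank at x 131–453, y 268–440 on the board at x 84–494, y 243–486.

```bash
python3 - <<'E'
from h import *
t=cam('top')
f=lambda x,y,z:pix2w(t,(x+.5)/7.06-.5+220,(y+.5)/7.06-.5+105,z)[:2]*1000
q=lambda l,z:np.array([f(*p,z) for p in l])
b=q([(87,242),(497,247),(492,487),(81,482)],.006);p=q([(133,268),(452,270),(453,440),(129,438)],.028)
for a in (b,p):
  L=(a[0]+a[3]-a[1]-a[2])/2;W=(a[0]+a[1]-a[2]-a[3])/2
  print(a.mean(0),np.linalg.norm(L),np.linalg.norm(W),np.arctan2(-L[0],L[1]),np.arctan2(W[1],W[0]))
s=bot.observe();print(s['position'],s['tool_rot'])
E
```

```text
[610.97241902 125.76480655] 140.17788913143778 82.99196814499861 -0.016018494286732143 -0.01434883946768071
[610.2813726  122.26422285] 107.5693654535745 57.62177009286194 -0.010004151766621597 -0.000528853562956342
[ 0.44042382 -0.10573492  0.1470807 ] [-3.14034834e+00  2.29441488e-03  1.78035696e+00]
```

The wrist measurement took the bottom edge of the end face for the top edge. The top view and the TCP history agree that the bank sits 3.4 mm too far toward −y, so I'll regrasp and shift it.

```bash
python3 -m jog '[{"delta_pos":[60,40,0],"spin":-0.1,"claw":0},{"delta_pos":[100,90,0],"spin":-0.22,"claw":0},{"delta_pos":[140,130,-30],"spin":-0.22,"claw":0},{"delta_pos":[171,180,-60],"spin":-0.22,"claw":0},{"delta_pos":[171,228,-70],"spin":-0.22,"claw":0},{"delta_pos":[171,228,-100],"spin":-0.22,"claw":0},{"delta_pos":[171,228,-100],"spin":-0.22,"claw":0},{"delta_pos":[171,228,-100],"spin":-0.22,"claw":0}]'
```

```text
clock: 7.4
position: [0.6106, 0.1237, 0.0453]
tool_rot: [-3.138, 0.003, 1.563]
force: [0.1, -0.2, 0.3]
grip_width: 0.0851
```

```bash
python3 -m jog '[{"delta_pos":[0.5,-1,-25],"spin":-0.007,"claw":0},{"delta_pos":[0.5,-1,-37],"spin":-0.007,"claw":0},{"delta_pos":[0.5,-1,-39],"spin":-0.007,"claw":0},{"delta_pos":[0.5,-1,-39],"spin":-0.007,"claw":0},{"delta_pos":[0.5,-1,-39],"spin":-0.007,"claw":1},{"delta_pos":[0.5,-1,-39],"spin":-0.007,"claw":1},{"delta_pos":[0.5,-1,-39],"spin":-0.007,"claw":1},{"delta_pos":[0.5,-1,-39],"spin":-0.007,"claw":1}]'
```

```text
clock: 8.2
position: [0.6115, 0.1226, 0.0074]
tool_rot: [-3.139, 0.003, 1.556]
force: [-1.6, -0.2, 8.8]
grip_width: 0.0572
```

```bash
python3 -m jog '[{"delta_pos":[0,0,2],"spin":0,"claw":1},{"delta_pos":[0,2,2],"spin":0,"claw":1},{"delta_pos":[0,3.3,2],"spin":0,"claw":1},{"delta_pos":[0,3.3,2],"spin":0,"claw":1},{"delta_pos":[0,3.3,2],"spin":0,"claw":1},{"delta_pos":[0,3.3,0],"spin":0,"claw":1},{"delta_pos":[0,3.3,0],"spin":0,"claw":1}]'
```

```text
clock: 8.9
position: [0.6116, 0.1258, 0.0074]
tool_rot: [-3.139, 0.003, 1.556]
force: [-0.9, 1.3, 3.5]
grip_width: 0.0575
```

```bash
python3 -m jog '[{"delta_pos":[0,0,0],"spin":0,"claw":0},{"delta_pos":[0,0,0],"spin":0,"claw":0},{"delta_pos":[0,0,0],"spin":0,"claw":0},{"delta_pos":[0,0,40],"spin":0,"claw":0},{"delta_pos":[0,0,90],"spin":0,"claw":0},{"delta_pos":[-20,-35,120],"spin":0.05,"claw":0},{"delta_pos":[-40,-80,140],"spin":0.1,"claw":0},{"delta_pos":[-60,-130,140],"spin":0.15,"claw":0}]'
python3 -m jog '[{"delta_pos":[-20,-50,0],"spin":0.05,"claw":0},{"delta_pos":[-40,-95,0],"spin":0.1,"claw":0},{"delta_pos":[-65,-140,0],"spin":0.12,"claw":0},{"delta_pos":[-90,-185,0],"spin":0.12,"claw":0},{"delta_pos":[-110,-225,0],"spin":0.12,"claw":0},{"delta_pos":[-120,-240,-20],"spin":0.12,"claw":0},{"delta_pos":[-120,-240,-20],"spin":0.12,"claw":0},{"delta_pos":[-120,-240,-20],"spin":0.12,"claw":0}]'
python3 - <<'E'
from h import *
im=eyes.grab_frame('wrist');im=eyes.grab_frame('wrist')
c=cam('wrist');im=eyes.grab_frame('wrist');s=bot.observe();print(c['origin'],s['position'],s['tool_rot'])
np.save('c6.npy',c,allow_pickle=True);cv2.imwrite('pics/w6.png',im)
im=eyes.grab_frame('top')
a=cv2.resize(im[105:190,220:300],(565,600),interpolation=cv2.INTER_CUBIC)
w=cv2.resize(cv2.imread('pics/w6.png')[60:300,180:460],(350,300))
a=cv2.convertScaleAbs(a,alpha=1.6,beta=20); o=np.zeros((600,800,3),np.uint8)
o[:,:450]=a[:,60:510]; o[:300,450:]=cv2.convertScaleAbs(w,alpha=1.5); cv2.imwrite('pics/t6c.png',o)
E
```

```text
clock: 9.7
position: [0.5545, 0.0017, 0.1496]
tool_rot: [3.14, 0.002, 1.709]
force: [1.9, -1.5, -0.4]
grip_width: 0.0857
clock: 10.5
position: [0.4345, -0.2382, 0.1296]
tool_rot: [3.141, 0.002, 1.828]
force: [0.5, 0.8, -0.1]
grip_width: 0.0856
[ 0.414962   -0.16092018  0.27119129] [ 0.43542306 -0.23736805  0.1300047 ] [3.13959108e+00 2.48180764e-03 1.83093630e+00]
```

View pics/t6c.png

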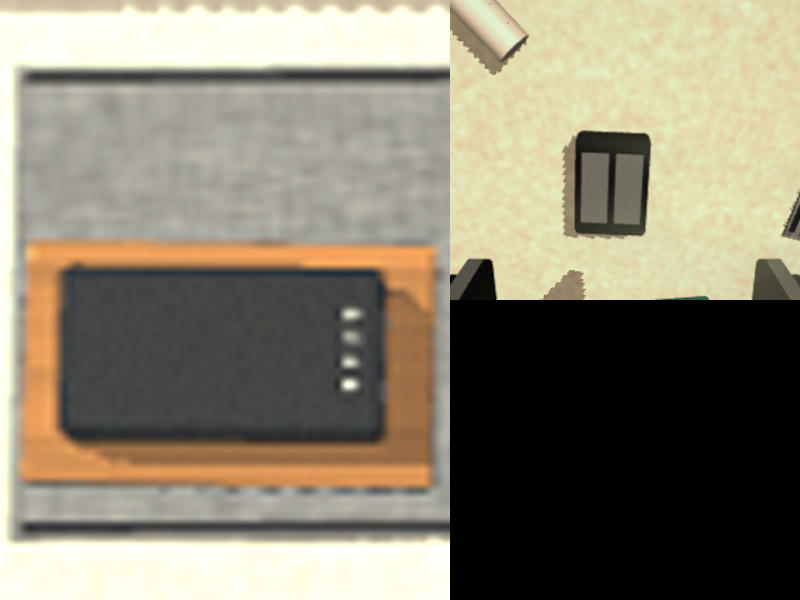

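```bash
python3 - <<'E'
from h import *
c=np.load('c6.npy',allow_pickle=True).item()
f=lambda x,y,z:pix2w(c,180+(x-450)/1.25,60+y/1.25,z)[:2]*1000
print(f(612,188,.02)); a=(f(583,152,.02)+f(643,152,.02))/2-(f(581,223,.02)+f(641,224,.02))/2;print(a,np.arctan2(-a[0],a[1]))
print('near end',f(611,235,.02),'far end bottom',f(612,131,.0))
s=bot.observe();print(s['position'],s['tool_rot'])
E
```

```text
[ 431.62176139 -248.90763056]
[-10.07068948  43.79011626] 0.22604589081212637
near end [ 438.65630238 -278.67563357] far end bottom [ 423.6847815  -220.00535426]
[ 0.43535805 -0.2373801   0.12999794] [3.13962179e+00 2.48755882e-03 1.83102664e+00]
```

```bash
python3 -m jog '[{"delta_pos":[-4.4,-11.6,-45],"spin":-0.04,"claw":0},{"delta_pos":[-4.4,-11.6,-90],"spin":-0.04,"claw":0},{"delta_pos":[-4.4,-11.6,-118],"spin":-0.04,"claw":0},{"delta_pos":[-4.4,-11.6,-128],"spin":-0.04,"claw":0},{"delta_pos":[-4.4,-11.6,-129],"spin":-0.04,"claw":0},{"delta_pos":[-4.4,-11.6,-129],"spin":-0.04,"claw":0},{"delta_pos":[-4.4,-11.6,-129],"spin":-0.04,"claw":0}]'
python3 -m jog '[{"delta_pos":[0,0,0],"spin":0,"claw":1},{"delta_pos":[0,0,0],"spin":0,"claw":1},{"delta_pos":[0,0,0],"spin":0,"claw":1},{"delta_pos":[0,0,0],"spin":0,"claw":1},{"delta_pos":[0,0,0],"spin":0,"claw":1},{"delta_pos":[0,0,40],"spin":0,"claw":1},{"delta_pos":[0,0,80],"spin":0,"claw":1},{"delta_pos":[0,0,80],"spin":0,"claw":1}]' 30
```

```text
clock: 11.4
position: [0.4319, -0.2492, 0.0024]
tool_rot: [3.138, 0.004, 1.791]
force: [0.5, 0.9, -0.4]
grip_width: 0.0855
clock: 12.2
position: [0.4336, -0.2502, 0.0863]
tool_rot: [3.133, 0.007, 1.791]
force: [0.1, -0.4, -1.7]
grip_width: 0.0433
```

```bash
python3 -m jog '[{"delta_pos":[35,30,0],"spin":-0.05,"claw":1},{"delta_pos":[70,60,0],"spin":-0.1,"claw":1},{"delta_pos":[105,95,0],"spin":-0.15,"claw":1},{"delta_pos":[135,130,0],"spin":-0.2,"claw":1},{"delta_pos":[155,170,0],"spin":-0.235,"claw":1},{"delta_pos":[170,215,0],"spin":-0.235,"claw":1},{"delta_pos":[178,260,0],"spin":-0.235,"claw":1},{"delta_pos":[178,300,0],"spin":-0.235,"claw":1}]'
python3 -m jog '[{"delta_pos":[0,40,0],"spin":0,"claw":1},{"delta_pos":[0,70,0],"spin":0,"claw":1},{"delta_pos":[0,76,0],"spin":0,"claw":1},{"delta_pos":[0,76,0],"spin":0,"claw":1},{"delta_pos":[0,76,0],"spin":0,"claw":1}]'
```

```text
clock: 13.0
position: [0.612, 0.0525, 0.0857]
tool_rot: [3.133, 0.007, 1.557]
force: [0.7, 0.0, -1.2]
grip_width: 0.0432
clock: 13.5
position: [0.6119, 0.1271, 0.0856]
tool_rot: [3.134, 0.008, 1.556]
force: [-1.2, -0.7, -1.7]
grip_width: 0.0435
```

Descend 55 mm to about z = 30.6, with dy −1.3 and dx −0.4.

```bash
python3 -m jog '[{"delta_pos":[-0.4,-1.3,-30],"spin":0,"claw":1},{"delta_pos":[-0.4,-1.3,-48],"spin":0,"claw":1},{"delta_pos":[-0.4,-1.3,-53],"spin":0,"claw":1},{"delta_pos":[-0.4,-1.3,-55],"spin":0,"claw":1},{"delta_pos":[-0.4,-1.3,-55],"spin":0,"claw":1},{"delta_pos":[-0.4,-1.3,-55],"spin":0,"claw":1}]'
```

```text
clock: 14.1
position: [0.612, 0.1249, 0.0313]
tool_rot: [3.133, 0.008, 1.555]
force: [0.9, 0.4, -0.6]
grip_width: 0.0433
```

```bash
python3 -m jog '[{"delta_pos":[-0.4,0.7,-0.6],"spin":0,"claw":1},{"delta_pos":[-0.4,0.7,-0.6],"spin":0,"claw":0},{"delta_pos":[-0.4,0.7,-0.6],"spin":0,"claw":0},{"delta_pos":[-0.4,0.7,-0.6],"spin":0,"claw":0},{"delta_pos":[-0.4,0.7,40],"spin":0,"claw":0},{"delta_pos":[-0.4,0.7,90],"spin":0,"claw":0},{"delta_pos":[-30,-15,130],"spin":0.05,"claw":0},{"delta_pos":[-70,-30,145],"spin":0.1,"claw":0}]'
python3 -m jog '[{"delta_pos":[-40,-5,0],"spin":0.1,"claw":0},{"delta_pos":[-80,-10,0],"spin":0.15,"claw":0},{"delta_pos":[-105,-15,0],"spin":0.15,"claw":0},{"delta_pos":[-105,-15,0],"spin":0.15,"claw":0},{"delta_pos":[-105,-15,0],"spin":0.15,"claw":0}]'
python3 - <<'E'
from h import *
c=cam('wrist');im=eyes.grab_frame('wrist');s=bot.observe();print(c['origin'],s['position'],s['tool_rot'])
np.save('c7.npy',c,allow_pickle=True)
t=eyes.grab_frame('top');cv2.imwrite('pics/t7.png',t)
o=np.zeros((600,800,3),np.uint8)
o[:400,:640]=im
a=cv2.convertScaleAbs(cv2.resize(t[130:180,225:300],None,fx=4,fy=4,interpolation=cv2.INTER_CUBIC),alpha=1.6,beta=20); o[400:600,0:300]=a
a=cv2.convertScaleAbs(cv2.resize(t[210:260,180:300],None,fx=4,fy=4,interpolation=cv2.INTER_CUBIC),alpha=1.6,beta=20); o[400:600,310:790]=a
cv2.imwrite('pics/t7c.png',o)
E
```

```text
clock: 14.9
position: [0.5433, 0.0945, 0.1791]
tool_rot: [3.128, 0.007, 1.657]
force: [1.4, -0.6, 0.4]
grip_width: 0.0854
clock: 15.4
position: [0.4386, 0.0798, 0.1796]
tool_rot: [3.127, 0.007, 1.807]
force: [0.4, 0.4, 0.2]
grip_width: 0.0855
[0.41809999 0.15700905 0.32041203] [0.43908821 0.07982286 0.17942699] [3.12699865 0.00721698 1.80712361]
```

View pics/t7c.png

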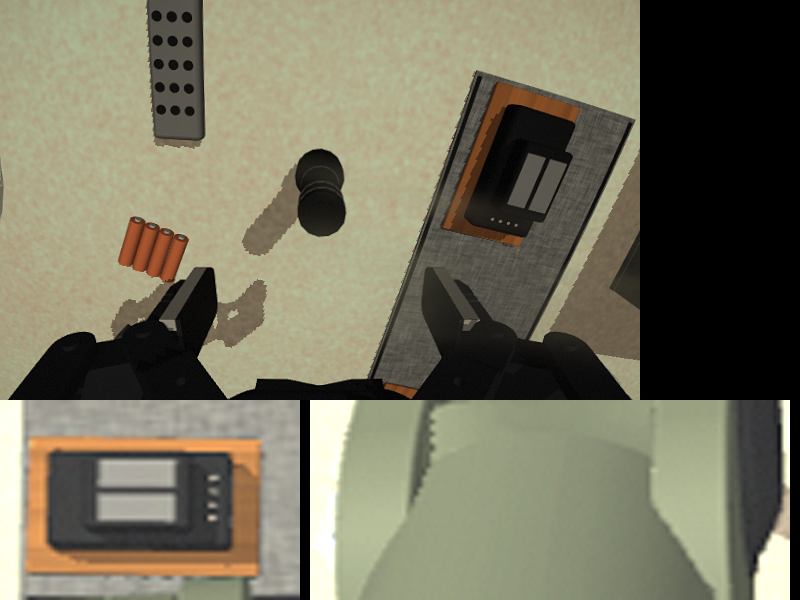

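The charger sits centred on the power bank once parallax is allowed for. The torch's top disc is at (321,213) in the wrist view, with the head behind at (319,172).

```bash
python3 - <<'E'
from h import *
c=np.load('c7.npy',allow_pickle=True).item();t=cam('top')
print('torch',pix2w(c,321.5,212.5,.115)*1000, 'head rim', pix2w(c,319.5,149,.0)*1000)
f=lambda x,y,z:pix2w(t,(x+.5)/4-.5+225,(y-400+.5)/4-.5+130,z)[:2]*1000
print('charger',f(137,490,.048),'pb',f(140.5,500,.028))
print(bot.observe()['position'])
E
```

```text
torch [440.1489734   84.72831693 115.        ] head rim [436.41598948 102.60872217   0.        ]
charger [612.44823314 124.56171038] pb [610.43480387 124.96464793]
[0.43917744 0.07972174 0.17925214]
```

```bash
python3 - <<'E'
from h import *
from scipy.optimize import minimize
th=np.linspace(0,2*np.pi,40,endpoint=False)
def hulls(c,x,y,base=0):
    out=[]
    for r,z0,z1 in ((.021,0,.026),(.0153,.026,.115)):
        P=[w2pix(c,(x+r*np.cos(a),y+r*np.sin(a),z+base)) for a in th for z in (z0,z1)]
        out.append(cv2.convexHull(np.float32(P)))
    return out
def fit(c,im,box,x0,thr):
    u0,u1,v0,v1=box; m=(im[v0:v1,u0:u1].max(2)<thr).astype(np.uint8)
    S=8; M=cv2.resize(m*255,None,fx=S,fy=S,interpolation=cv2.INTER_LINEAR)>127
    def cost(p):
        k=np.zeros(M.shape,np.uint8)
        for h in hulls(c,*(np.array(p)/1000)):
            q=np.int32(np.round((h-np.array([u0,v0])+.5)*S)); cv2.fillConvexPoly(k,q,1)
        k=k>0; return 1-(k&M).sum()/(k|M).sum()
    r=minimize(cost,x0,method='Nelder-Mead',options={'initial_simplex':[x0,[x0[0]+6,x0[1]],[x0[0],x0[1]+6]]}); print(r.x,r.fun,m.sum())
t0=cv2.imread('pics/top0.png'); w=cv2.imread('pics/t7c.png')[:400,:640]
for thr in (40,55): fit(cam('top'),t0,(262,296,212,245),[438,80],thr)
for thr in (40,55): fit(np.load('c7.npy',allow_pickle=True).item(),w,(290,355,140,245),[438,82],thr)
E
```

```text
[440.89512634  81.71286011] 0.14957494888625844 247
[440.90992869  81.73092124] 0.11070487660626915 259
[439.62835693  84.5430603 ] 0.2067941750193225 3032
[439.84145415  84.45592195] 0.08732638604871823 3482
```

```bash
python3 -m jog '[{"delta_pos":[1,3.3,-30],"spin":0,"claw":0},{"delta_pos":[1,3.3,-70],"spin":0,"claw":0},{"delta_pos":[1,3.3,-105],"spin":0,"claw":0},{"delta_pos":[1,3.3,-120],"spin":0,"claw":0},{"delta_pos":[1,3.3,-121],"spin":0,"claw":0},{"delta_pos":[1,3.3,-121],"spin":0,"claw":0},{"delta_pos":[1,3.3,-121],"spin":0,"claw":0}]'
python3 -m jog '[{"delta_pos":[0,0,0],"spin":0,"claw":1},{"delta_pos":[0,0,0],"spin":0,"claw":1},{"delta_pos":[0,0,0],"spin":0,"claw":1},{"delta_pos":[0,0,0],"spin":0,"claw":1},{"delta_pos":[0,0,0],"spin":0,"claw":1},{"delta_pos":[0,0,0],"spin":0,"claw":1},{"delta_pos":[0,0,0],"spin":0,"claw":1}]' 30
```

```text
clock: 16.2
position: [0.441, 0.0832, 0.0591]
tool_rot: [3.126, 0.007, 1.807]
force: [-0.5, -0.1, 0.3]
grip_width: 0.0857
clock: 16.9
position: [0.4411, 0.0833, 0.0593]
tool_rot: [3.126, 0.007, 1.807]
force: [-0.7, 0.9, 6.9]
grip_width: 0.0292
```

```bash
python3 -m jog '[{"delta_pos":[0,0,40],"spin":0,"claw":1},{"delta_pos":[20,-20,60],"spin":0,"claw":1},{"delta_pos":[45,-55,60],"spin":-0.05,"claw":1},{"delta_pos":[70,-95,60],"spin":-0.1,"claw":1},{"delta_pos":[95,-135,60],"spin":-0.15,"claw":1},{"delta_pos":[120,-175,60],"spin":-0.15,"claw":1},{"delta_pos":[145,-215,60],"spin":-0.15,"claw":1},{"delta_pos":[160,-245,60],"spin":-0.15,"claw":1}]'
python3 -m jog '[{"delta_pos":[10,-22,0],"spin":0,"claw":1},{"delta_pos":[10,-22,0],"spin":0,"claw":1},{"delta_pos":[10,-22,0],"spin":0,"claw":1},{"delta_pos":[10,-22,0],"spin":0,"claw":1}]'
```

```text
clock: 17.7
position: [0.602, -0.1646, 0.1191]
tool_rot: [3.126, 0.008, 1.656]
force: [1.1, -0.3, -0.7]
grip_width: 0.0295
clock: 18.1
position: [0.6117, -0.1856, 0.1188]
tool_rot: [3.126, 0.007, 1.657]
force: [0.2, -0.1, -1.8]
grip_width: 0.0292
```

```bash
python3 -m jog '[{"delta_pos":[-0.5,1.2,-25],"spin":0,"claw":1},{"delta_pos":[-0.5,1.2,-42],"spin":0,"claw":1},{"delta_pos":[-0.5,1.2,-50],"spin":0,"claw":1},{"delta_pos":[-0.5,1.2,-53],"spin":0,"claw":1},{"delta_pos":[-0.5,1.2,-53],"spin":0,"claw":1},{"delta_pos":[-0.5,1.2,-53],"spin":0,"claw":1}]'
python3 -m jog '[{"delta_pos":[0,0,-0.5],"spin":0,"claw":0},{"delta_pos":[0,0,-0.5],"spin":0,"claw":0},{"delta_pos":[0,0,-0.5],"spin":0,"claw":0},{"delta_pos":[0,0,-0.5],"spin":0,"claw":0},{"delta_pos":[0,0,40],"spin":0,"claw":0},{"delta_pos":[0,0,80],"spin":0,"claw":0},{"delta_pos":[0,0,100],"spin":0,"claw":0},{"delta_pos":[-20,30,100],"spin":0,"claw":0}]'
```

```text
clock: 18.7
position: [0.6115, -0.1844, 0.0663]
tool_rot: [3.126, 0.008, 1.657]
force: [0.6, 0.4, -1.5]
grip_width: 0.0293
clock: 19.5
position: [0.5935, -0.1579, 0.1694]
tool_rot: [3.12, 0.011, 1.653]
force: [-0.1, 1.5, -1.8]
grip_width: 0.0857
```

```bash
python3 -m jog '[{"delta_pos":[-20,45,0],"spin":0.06,"claw":0},{"delta_pos":[-40,90,0],"spin":0.12,"claw":0},{"delta_pos":[-60,135,0],"spin":0.18,"claw":0},{"delta_pos":[-80,180,0],"spin":0.24,"claw":0},{"delta_pos":[-100,225,0],"spin":0.3,"claw":0},{"delta_pos":[-120,270,0],"spin":0.36,"claw":0},{"delta_pos":[-140,315,0],"spin":0.42,"claw":0},{"delta_pos":[-160,360,0],"spin":0.48,"claw":0}]'
python3 -m jog '[{"delta_pos":[-25,50,-10],"spin":0,"claw":0},{"delta_pos":[-30,70,-20],"spin":0,"claw":0},{"delta_pos":[-30,70,-20],"spin":0,"claw":0},{"delta_pos":[-30,70,-20],"spin":0,"claw":0}]'
python3 - <<'E'
from h import *
eyes.grab_frame('top')
c=cam('wrist');im=eyes.grab_frame('wrist');s=bot.observe();print(c['origin'],s['position'],s['tool_rot'])
np.save('c8.npy',c,allow_pickle=True);cv2.imwrite('pics/w8.png',im)
t=eyes.grab_frame('top');cv2.imwrite('pics/t8.png',t)
o=np.zeros((600,800,3),np.uint8)
o[:400,:640]=im
a=cv2.convertScaleAbs(cv2.resize(t[130:180,320:450],None,fx=4,fy=4,interpolation=cv2.INTER_CUBIC),alpha=1.6,beta=20); o[400:600,0:520]=a
cv2.imwrite('pics/t8c.png',o)
E
```

```text
clock: 20.3
position: [0.4325, 0.2038, 0.1697]
tool_rot: [3.119, 0.011, 2.135]
force: [1.5, 0.3, 0.3]
grip_width: 0.0851
clock: 20.7
position: [0.4024, 0.2737, 0.1497]
tool_rot: [3.12, 0.011, 2.136]
force: [0.4, -0.8, 0.1]
grip_width: 0.0854
[0.35736052 0.3394056  0.29038606] [0.40307252 0.27278909 0.15004075] [3.11907197 0.01109415 2.13385671]
```

View pics/t8c.png

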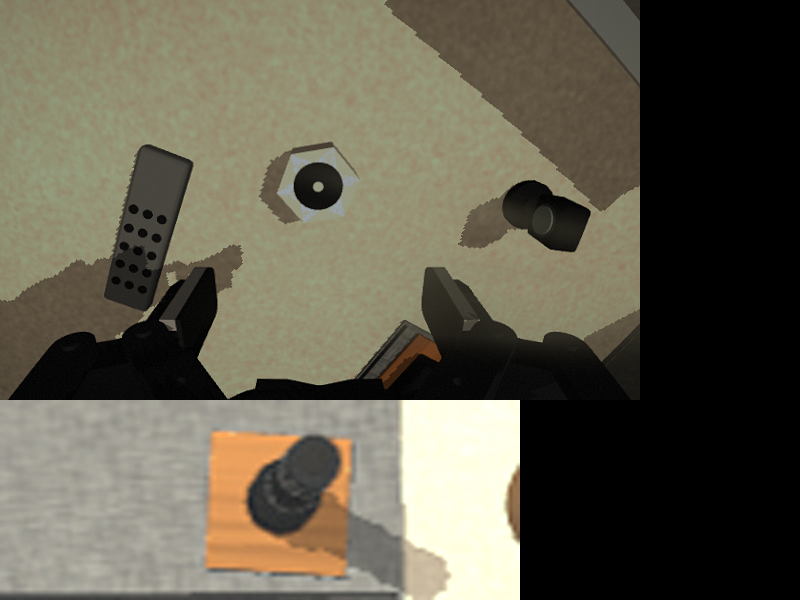

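The hub is at (318,186) and the webcam at foot (527,203), head (560,225). The torch stands on the square board. I'll fit the torch and the hub.

```bash
python3 - <<'E'
from h import *
from scipy.optimize import minimize
th=np.linspace(0,2*np.pi,40,endpoint=False)
def hull(c,P): return cv2.convexHull(np.float32([w2pix(c,p) for p in P]))
def fitm(c,M,box,model,x0,steps,S=8):
    u0,u1,v0,v1=box
    def cost(p):
        k=np.zeros(M.shape,np.uint8)
        for h in model(c,p): cv2.fillConvexPoly(k,np.int32(np.round((h-np.array([u0,v0])+.5)*S)),1)
        k=k>0; return 1-(k&M).sum()/(k|M).sum()
    r=minimize(cost,x0,method='Nelder-Mead',options={'initial_simplex':[x0]+[np.array(x0)+np.eye(len(x0))[i]*steps[i] for i in range(len(x0))]}); return r.x,r.fun
def up(m,S=8): return cv2.resize(m.astype(np.uint8)*255,None,fx=S,fy=S,interpolation=cv2.INTER_LINEAR)>127
# torch
def tm(c,p): return [hull(c,[(p[0]/1e3+r*np.cos(a),p[1]/1e3+r*np.sin(a),z+.006) for a in th for z in zz]) for r,zz in ((.021,(0,.026)),(.0153,(.026,.115)))]
t=cv2.imread('pics/t8.png');box=(375,412,134,168);m=t[134:168,375:412].max(2)<42
print('torch',fitm(cam('top'),up(m),box,tm,[611,-184],[6,6]),m.sum())
# hub
c=np.load('c8.npy',allow_pickle=True).item();w=cv2.imread('pics/w8.png');box=(265,375,130,235)
s=w[130:235,265:375].astype(float);ratio=s[:,:,0]/(s[:,:,2]+1);wh=(ratio>0.83)&(s.max(2)>90)
wh=cv2.morphologyEx(wh.astype(np.uint8),cv2.MORPH_OPEN,np.ones((3,3)))
n,l,st,_=cv2.connectedComponentsWithStats(wh);wh=l==1+st[1:,4].argmax()
cn=np.vstack([x for x in cv2.findContours(wh.astype(np.uint8),cv2.RETR_EXTERNAL,cv2.CHAIN_APPROX_NONE)[0]]);k=np.zeros(wh.shape,np.uint8);cv2.fillConvexPoly(k,cv2.convexHull(cn),1)
R6=.056/np.sqrt(3)
def hm(c,p): return [hull(c,[(p[0]/1e3+R6*np.cos(p[2]+np.pi/6+i*np.pi/3),p[1]/1e3+R6*np.sin(p[2]+np.pi/6+i*np.pi/3),.026) for i in range(6)])]
for a in (0,.35,.7):print('hub',fitm(c,up(k),box,hm,[403,277,a],[5,5,.2]))
print(pix2w(c,318.3,186.5,.026)*1000, bot.observe()['position'])
v=cv2.resize(np.hstack([s.astype(np.uint8),cv2.cvtColor(k*200,cv2.COLOR_GRAY2BGR)]),None,fx=3.6,fy=3.6,interpolation=cv2.INTER_CUBIC)
cv2.imwrite('pics/hub8.png',cv2.convertScaleAbs(v,alpha=1.4))
E
```

```text
torch (array([ 612.67040092, -184.96777141]), np.float64(0.14040071204029847)) 355
hub (array([4.02650455e+02, 2.77062415e+02, 2.07235919e-01]), np.float64(0.015254196033978595))
hub (array([4.02684191e+02, 2.77043466e+02, 2.02909894e-01]), np.float64(0.015557223890557248))
hub (array([402.69953536, 277.10111863,   1.25034119]), np.float64(0.015971322479688466))
[403.14998845 276.99547629  26.        ] [0.40316876 0.2727198  0.15008226]
```

View pics/hub8.png

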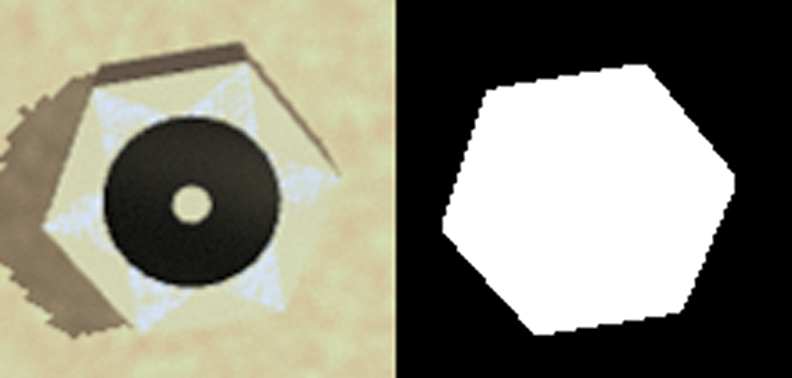

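```bash
python3 -m jog '[{"delta_pos":[-0.4,4.4,-30],"spin":-0.15,"claw":0},{"delta_pos":[-0.4,4.4,-60],"spin":-0.3,"claw":0},{"delta_pos":[-0.4,4.4,-90],"spin":-0.36,"claw":0},{"delta_pos":[-0.4,4.4,-120],"spin":-0.36,"claw":0},{"delta_pos":[-0.4,4.4,-142],"spin":-0.36,"claw":0},{"delta_pos":[-0.4,4.4,-148],"spin":-0.36,"claw":0},{"delta_pos":[-0.4,4.4,-148],"spin":-0.36,"claw":0},{"delta_pos":[-0.4,4.4,-148],"spin":-0.36,"claw":0}]'
python3 -m jog '[{"delta_pos":[0,0,0],"spin":0,"claw":1},{"delta_pos":[0,0,0],"spin":0,"claw":1},{"delta_pos":[0,0,0],"spin":0,"claw":1},{"delta_pos":[0,0,0],"spin":0,"claw":1},{"delta_pos":[0,0,0],"spin":0,"claw":1}]' 40
```

```text
clock: 21.65
position: [0.4035, 0.2771, 0.0032]
tool_rot: [3.118, 0.01, 1.773]
force: [-0.1, 0.1, 0.7]
grip_width: 0.0853
clock: 22.15
position: [0.4039, 0.2775, 0.0041]
tool_rot: [3.117, 0.01, 1.773]
force: [-2.0, -1.6, 15.1]
grip_width: 0.0555
```

```bash
python3 -m jog '[{"delta_pos":[0,0,40],"spin":0,"claw":1},{"delta_pos":[10,-20,80],"spin":0,"claw":1},{"delta_pos":[30,-60,80],"spin":-0.05,"claw":1},{"delta_pos":[50,-105,80],"spin":-0.1,"claw":1},{"delta_pos":[75,-150,80],"spin":-0.15,"claw":1},{"delta_pos":[105,-190,80],"spin":-0.2,"claw":1},{"delta_pos":[135,-230,80],"spin":-0.2,"claw":1},{"delta_pos":[165,-265,80],"spin":-0.2,"claw":1}]'
python3 -m jog '[{"delta_pos":[30,-35,0],"spin":0,"claw":1},{"delta_pos":[42,-41,0],"spin":0,"claw":1},{"delta_pos":[42,-41,0],"spin":0,"claw":1},{"delta_pos":[42,-41,0],"spin":0,"claw":1},{"delta_pos":[42,-41,0],"spin":0,"claw":1}]'
```

```text
clock: 22.95
position: [0.5698, 0.0103, 0.0847]
tool_rot: [3.116, 0.009, 1.572]
force: [-0.3, 1.5, -0.2]
grip_width: 0.0549
clock: 23.45
position: [0.6112, -0.0297, 0.0848]
tool_rot: [3.117, 0.009, 1.573]
force: [-0.7, 0.3, -0.7]
grip_width: 0.055
```

```bash
python3 -m jog '[{"delta_pos":[0,0.6,-40],"spin":0,"claw":1},{"delta_pos":[0,0.6,-65],"spin":0,"claw":1},{"delta_pos":[0,0.6,-76],"spin":0,"claw":1},{"delta_pos":[0,0.6,-79],"spin":0,"claw":1},{"delta_pos":[0,0.6,-79],"spin":0,"claw":1},{"delta_pos":[0,0.6,-79],"spin":0,"claw":1}]'
```

```text
clock: 24.05
position: [0.6116, -0.0288, 0.0067]
tool_rot: [3.116, 0.009, 1.574]
force: [0.7, 0.8, -1.1]
grip_width: 0.0551
```

```bash
python3 -m jog '[{"delta_pos":[0,0,0],"spin":0,"claw":0},{"delta_pos":[0,0,0],"spin":0,"claw":0},{"delta_pos":[0,0,0],"spin":0,"claw":0},{"delta_pos":[0,0,40],"spin":0,"claw":0},{"delta_pos":[0,0,90],"spin":0,"claw":0},{"delta_pos":[-30,20,130],"spin":0.1,"claw":0},{"delta_pos":[-60,60,150],"spin":0.2,"claw":0},{"delta_pos":[-70,105,150],"spin":0.3,"claw":0}]'
python3 -m jog '[{"delta_pos":[0,45,0],"spin":0.08,"claw":0},{"delta_pos":[5,90,0],"spin":0.15,"claw":0},{"delta_pos":[10,135,0],"spin":0.22,"claw":0},{"delta_pos":[15,180,0],"spin":0.3,"claw":0},{"delta_pos":[20,225,-10],"spin":0.35,"claw":0},{"delta_pos":[28,265,-10],"spin":0.35,"claw":0},{"delta_pos":[28,275,-10],"spin":0.35,"claw":0},{"delta_pos":[28,275,-10],"spin":0.35,"claw":0}]'
python3 - <<'E'
from h import *
eyes.grab_frame('top')
c=cam('wrist');im=eyes.grab_frame('wrist');s=bot.observe();print(c['origin'],s['position'],s['tool_rot'])
np.save('c9.npy',c,allow_pickle=True);cv2.imwrite('pics/w9.png',im)
t=eyes.grab_frame('top');cv2.imwrite('pics/t9.png',t)
o=np.zeros((600,800,3),np.uint8)
o[:400,:640]=cv2.convertScaleAbs(im,alpha=1.4,beta=15)
a=cv2.convertScaleAbs(cv2.resize(t[130:180,220:420],None,fx=4,fy=4,interpolation=cv2.INTER_CUBIC),alpha=1.6,beta=20); o[400:600,0:800]=a
cv2.imwrite('pics/t9c.png',o)
E
```

```text
clock: 24.85
position: [0.5415, 0.0733, 0.1594]
tool_rot: [3.112, 0.009, 1.874]
force: [1.9, 1.0, -1.5]
grip_width: 0.0855
clock: 25.65
position: [0.5689, 0.3499, 0.1489]
tool_rot: [3.113, 0.009, 2.226]
force: [-0.6, -0.9, 0.3]
grip_width: 0.0853
[0.51742654 0.40919158 0.28968092] [0.56960588 0.34686779 0.1493761 ] [3.11281781 0.01001906 2.22311889]
```

View pics/t9c.png

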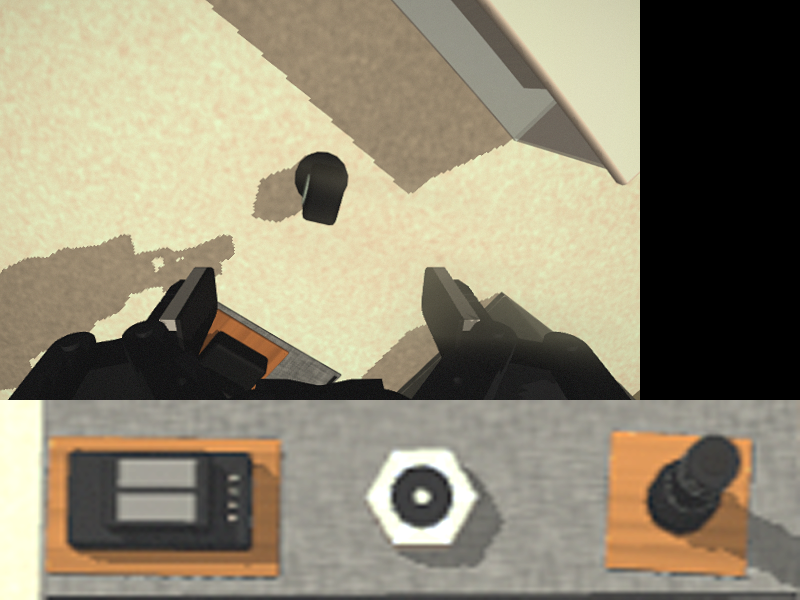

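The stack, hub (disc 422,496) and torch are well placed. The webcam foot is at about (321,178) with its head at (320,195), lens to the left. I'll enlarge it.

```bash
python3 - <<'E'
import cv2
im=cv2.imread('pics/w9.png')[140:240,280:365]
cv2.imwrite('pics/w9c.png',cv2.convertScaleAbs(cv2.resize(im,None,fx=6,fy=6,interpolation=cv2.INTER_CUBIC),alpha=3,beta=20))
E
```

```text
(no output)
```

View pics/w9c.png

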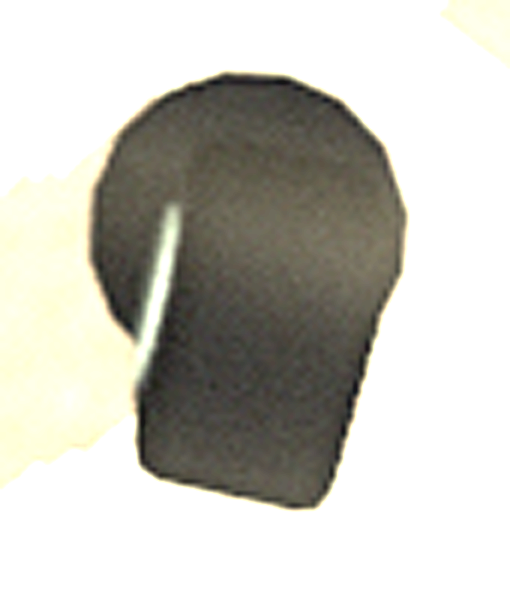

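```bash
python3 - <<'E'
from h import *
c=np.load('c9.npy',allow_pickle=True).item()
f=lambda x,y,z:pix2w(c,280+x/6-.4,140+y/6-.4,z)[:2]*1000
print('foot',f(248,230,.007))
a,b=f(155,471,.062),f(305,505,.062);print('edge dir',np.arctan2(*(b-a)[::-1]),(a+b)/2)
a,b=f(378,310,.062),f(340,470,.062);d=np.arctan2(*(b-a)[::-1]);print('side dir+90',d+np.pi/2)
print('lens edge',f(172,215,.05),f(143,365,.05))
# predict head centre: foot centre
s=bot.observe();print(s['position'],s['tool_rot'],'jaw',s['tool_rot'][2]-np.pi/2)
E
```

```text
foot [570.67375279 355.59496684]
edge dir 0.40504841605188124 [577.10662653 340.93367279]
side dir+90 0.4501200341493994
lens edge [554.57146773 359.91811284] [562.71839614 343.47266186]
[0.56976902 0.34649732 0.14956443] [3.11263124 0.00998098 2.22240699] jaw 0.6516106610080179
```

```bash
python3 -m jog '[{"delta_pos":[0,9,0],"spin":-0.15,"claw":0},{"delta_pos":[0,9,0],"spin":-0.3,"claw":0},{"delta_pos":[0,9,0],"spin":-0.45,"claw":0},{"delta_pos":[0,9,0],"spin":-0.6,"claw":0},{"delta_pos":[0,9,0],"spin":-0.75,"claw":0},{"delta_pos":[0,9,0],"spin":-0.9,"claw":0},{"delta_pos":[0,9,0],"spin":-1.05,"claw":0},{"delta_pos":[0,9,0],"spin":-1.2,"claw":0}]'
python3 -m jog '[{"delta_pos":[0,0,0],"spin":-0.15,"claw":0},{"delta_pos":[0,0,0],"spin":-0.3,"claw":0},{"delta_pos":[0,0,0],"spin":-0.45,"claw":0},{"delta_pos":[0,0,0],"spin":-0.58,"claw":0},{"delta_pos":[0,0,0],"spin":-0.58,"claw":0},{"delta_pos":[0,0,0],"spin":-0.58,"claw":0}]'
python3 - <<'E'
from h import *
eyes.grab_frame('top');eyes.grab_frame('top')
c=cam('wrist');im=eyes.grab_frame('wrist');s=bot.observe();print(c['origin'],s['position'],s['tool_rot'],s['qpos'][6])
np.save('c10.npy',c,allow_pickle=True);cv2.imwrite('pics/w10.png',im)
cv2.imwrite('pics/w10c.png',cv2.convertScaleAbs(cv2.resize(im[130:280,220:420],None,fx=4,fy=4,interpolation=cv2.INTER_CUBIC),alpha=3,beta=20))
E
```

```text
clock: 26.6
position: [0.5702, 0.3539, 0.1501]
tool_rot: [3.112, 0.01, 1.016]
force: [0.3, 0.5, 0.1]
grip_width: 0.0855
clock: 27.2
position: [0.5705, 0.353, 0.1503]
tool_rot: [3.112, 0.01, 0.439]
force: [0.3, -0.0, -0.1]
grip_width: 0.0854
[0.64151156 0.39114773 0.29094392] [0.57030409 0.35349159 0.15032014] [3.11286078 0.00951528 0.4378003 ] -1.2959036414299674
```

View pics/w10c.png

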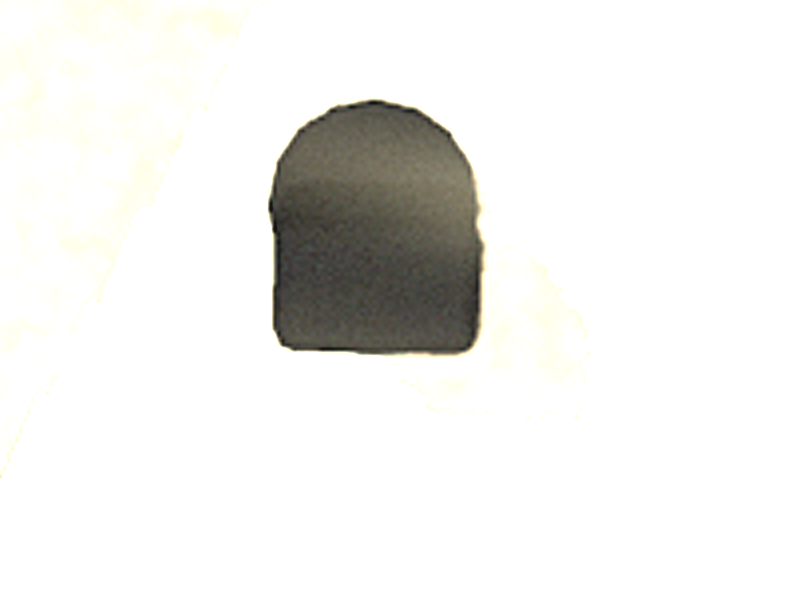

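```bash
python3 - <<'E'
from h import *
c=np.load('c10.npy',allow_pickle=True).item()
f=lambda x,y,z:pix2w(c,220+x/4-.4,130+y/4-.4,z)[:2]*1000
print('foot',f(373,202,.006)); e=f(378,351,.062); d=f(378,300,.062)-e; print('head c',e+12*d/np.linalg.norm(d), 'w',np.linalg.norm(f(277,300,.062)-f(478,300,.062)))
E
```

```text
foot [572.81223294 355.45659158]
head c [573.77682373 355.73908063] w 33.77180594524286
```

```bash
python3 -m jog '[{"delta_pos":[1.8,2.1,-40],"spin":-0.01,"claw":0},{"delta_pos":[1.8,2.1,-80],"spin":-0.01,"claw":0},{"delta_pos":[1.8,2.1,-110],"spin":-0.01,"claw":0},{"delta_pos":[1.8,2.1,-123],"spin":-0.01,"claw":0},{"delta_pos":[1.8,2.1,-125],"spin":-0.01,"claw":0},{"delta_pos":[1.8,2.1,-125],"spin":-0.01,"claw":0}]'
python3 -m jog '[{"delta_pos":[0,0,0],"spin":0,"claw":1},{"delta_pos":[0,0,0],"spin":0,"claw":1},{"delta_pos":[0,0,0],"spin":0,"claw":1},{"delta_pos":[0,0,0],"spin":0,"claw":1},{"delta_pos":[0,0,0],"spin":0,"claw":1},{"delta_pos":[0,0,0],"spin":0,"claw":1}]' 30
```

```text
clock: 27.95
position: [0.5728, 0.3556, 0.0265]
tool_rot: [3.113, 0.008, 0.428]
force: [-0.4, -0.8, 0.3]
grip_width: 0.0854
clock: 28.55
position: [0.5731, 0.356, 0.0273]
tool_rot: [3.113, 0.007, 0.428]
force: [-1.7, -0.6, 6.5]
grip_width: 0.0359
```

```bash
python3 -m jog '[{"delta_pos":[0,0,45],"spin":0,"claw":1},{"delta_pos":[-10,-20,90],"spin":0,"claw":1},{"delta_pos":[-20,-60,100],"spin":-0.05,"claw":1},{"delta_pos":[-20,-105,100],"spin":-0.1,"claw":1},{"delta_pos":[-20,-150,100],"spin":-0.15,"claw":1},{"delta_pos":[-20,-195,100],"spin":-0.2,"claw":1},{"delta_pos":[-20,-240,100],"spin":-0.25,"claw":1},{"delta_pos":[-20,-285,100],"spin":-0.3,"claw":1}]'
python3 -m jog '[{"delta_pos":[0,-45,0],"spin":-0.05,"claw":1},{"delta_pos":[15,-80,0],"spin":-0.1,"claw":1},{"delta_pos":[50,-95,0],"spin":-0.12,"claw":1},{"delta_pos":[90,-98,0],"spin":-0.12,"claw":1},{"delta_pos":[115,-98,0],"spin":-0.12,"claw":1},{"delta_pos":[123,-98,0],"spin":-0.12,"claw":1},{"delta_pos":[123,-98,0],"spin":-0.12,"claw":1},{"delta_pos":[123,-98,0],"spin":-0.12,"claw":1}]'
```

```text
clock: 29.35
position: [0.5528, 0.0695, 0.1275]
tool_rot: [3.114, 0.007, 0.127]
force: [-0.0, 0.8, -1.9]
grip_width: 0.0356
clock: 30.15
position: [0.6749, -0.0286, 0.1275]
tool_rot: [3.114, 0.008, 0.006]
force: [-0.1, -0.5, -1.5]
grip_width: 0.0357
```

```bash
python3 -m jog '[{"delta_pos":[2,-0.4,-40],"spin":0,"claw":1},{"delta_pos":[2,-0.4,-75],"spin":0,"claw":1},{"delta_pos":[2,-0.4,-92],"spin":0,"claw":1},{"delta_pos":[2,-0.4,-97],"spin":0,"claw":1},{"delta_pos":[2,-0.4,-98],"spin":0,"claw":1},{"delta_pos":[2,-0.4,-98],"spin":0,"claw":1},{"delta_pos":[2,-0.4,-98],"spin":0,"claw":1}]'
python3 - <<'E'
from h import *
im=eyes.grab_frame('scene');w=eyes.grab_frame('wrist');cv2.imwrite('pics/s11.png',im);cv2.imwrite('pics/w11.png',w)
o=np.zeros((600,800,3),np.uint8);o[:300,:480]=cv2.resize(w,(480,300))
o[300:,:400]=cv2.resize(im[200:300,230:363],(400,300),interpolation=cv2.INTER_CUBIC)
o[300:,400:]=cv2.resize(eyes.grab_frame('top')[90:165,265:365],(400,300),interpolation=cv2.INTER_CUBIC)
cv2.imwrite('pics/x11.png',o)
E
```

```text
clock: 30.85
position: [0.6776, -0.029, 0.0309]
tool_rot: [3.114, 0.006, 0.006]
force: [0.3, -0.4, -1.4]
grip_width: 0.0362
```

View pics/x11.png

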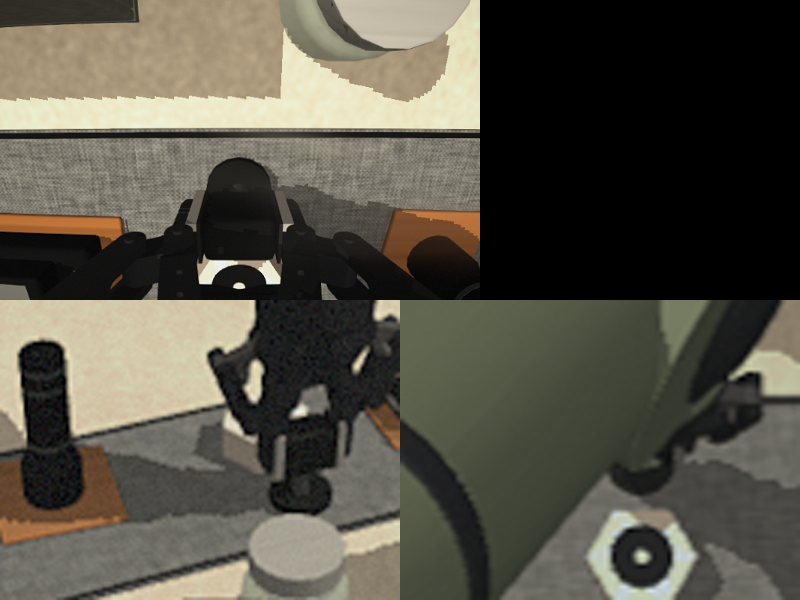

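```bash
python3 -m jog '[{"delta_pos":[-0.4,0,-1],"spin":0,"claw":1},{"delta_pos":[-0.4,0,-1.7],"spin":0,"claw":1},{"delta_pos":[-0.4,0,-1.7],"spin":0,"claw":1},{"delta_pos":[-0.4,0,-1.7],"spin":0,"claw":0},{"delta_pos":[-0.4,0,-1.7],"spin":0,"claw":0},{"delta_pos":[-0.4,0,-1.7],"spin":0,"claw":0},{"delta_pos":[-0.4,0,-1.7],"spin":0,"claw":0},{"delta_pos":[-0.4,0,20],"spin":0,"claw":0}]'
python3 -m jog '[{"delta_pos":[0,0,50],"spin":0,"claw":0},{"delta_pos":[0,0,100],"spin":0,"claw":0},{"delta_pos":[0,0,150],"spin":0,"claw":0},{"delta_pos":[-45,0,170],"spin":0.1,"claw":0},{"delta_pos":[-90,0,170],"spin":0.2,"claw":0},{"delta_pos":[-135,0,170],"spin":0.3,"claw":0},{"delta_pos":[-180,0,170],"spin":0.4,"claw":0},{"delta_pos":[-220,0,170],"spin":0.5,"claw":0}]'
python3 -m jog '[{"delta_pos":[0,45,0],"spin":0.1,"claw":0},{"delta_pos":[0,90,0],"spin":0.2,"claw":0},{"delta_pos":[-10,135,0],"spin":0.3,"claw":0},{"delta_pos":[-20,180,0],"spin":0.4,"claw":0},{"delta_pos":[-30,220,0],"spin":0.5,"claw":0},{"delta_pos":[-30,260,0],"spin":0.6,"claw":0}]'
python3 - <<'E'
from h import *
eyes.grab_frame('top')
t=eyes.grab_frame('top');cv2.imwrite('pics/t12.png',t)
o=np.vstack([cv2.resize(t[105:185,225:425],None,fx=4,fy=4,interpolation=cv2.INTER_CUBIC),cv2.resize(t[110:180,280:360],None,fx=4,fy=4,interpolation=cv2.INTER_CUBIC)[:280].copy() if 0 else cv2.resize(t[115:165,270:410],(784,280),interpolation=cv2.INTER_CUBIC)[:, :].copy() if 0 else cv2.resize(t[112:168,265:425],(800,280),interpolation=cv2.INTER_CUBIC)])
cv2.imwrite('pics/t12c.png',cv2.convertScaleAbs(o,alpha=1.6,beta=20))
E
```

```text
clock: 31.8
position: [0.6755, -0.0287, 0.0481]
tool_rot: [3.114, 0.01, 0.006]
force: [-0.5, 0.8, 0.6]
grip_width: 0.0852
clock: 32.6
position: [0.4532, -0.0287, 0.2178]
tool_rot: [3.115, 0.01, 0.511]
force: [0.4, -0.3, 0.9]
grip_width: 0.0854
clock: 33.2
position: [0.4218, 0.2332, 0.218]
tool_rot: [3.115, 0.01, 1.116]
force: [1.3, -0.4, -0.3]
grip_width: 0.0855
```

View pics/t12c.png

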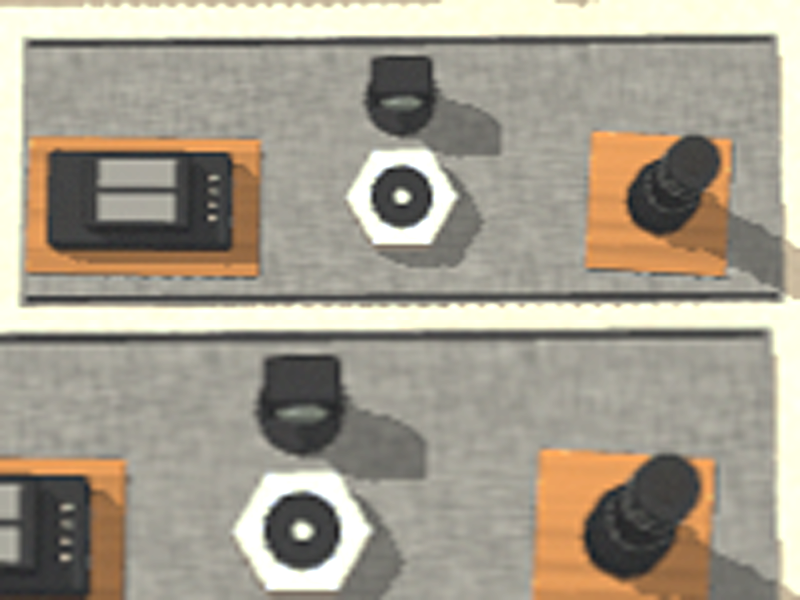

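Everything is standing. The hub disc is at (402,197), and the webcam's foot has its near edge at y 135 and spans x 366–434. I'll check the gap and the tape roll.

```bash
python3 - <<'E'
from h import *
t=cam('top');f=lambda x,y,z:(pix2w(t,(x+.5)/4-.5+225,(y+.5)/4-.5+105,z)[:2]*1000).round(1)
print('hub',f(402,197,.028),'far flat',f(402,149.5,.028),'near flat',f(402,246,.028),'foot near',f(400,135,.002),'foot sides',f(366,102,.008),f(434,102,.008))
print('pb',(f(48,201,.028)+f(232,201,.028))/2,'y edges',f(140,151,.028),f(140,250,.028),'charger strips',(f(97,158,.048)+f(177,222,.048))/2,'board',(f(28,137,.006)+f(261,276,.006)+f(261,139,.006)+f(27,272,.006))/4)
a=cv2.imread('pics/top0.png')[130:175,443:492].astype(int);b=cv2.imread('pics/t12.png')[130:175,443:492].astype(int);print('tape diff',abs(a-b).mean())
print(bot.observe()['clock'])
E
```

```text
hub [611.6 -29.3] far flat [640.1 -29.5] near flat [582.4 -29.2] foot near [654.8 -28.9] foot sides [673.8  -8.4] [673.5 -49.4]
pb [609.8  125.25] y edges [639.8 125.5] [580.6 125. ] charger strips [612.5 124.6] board [611.15  125.425]
tape diff 9.363114134542705
33.3
```

```bash
python3 - <<'E'
from h import *
a=cv2.imread('pics/top0.png');b=cv2.imread('pics/t12.png')
r=cv2.matchTemplate(b[120:190,433:502],a[130:175,445:490],cv2.TM_CCOEFF_NORMED);print(cv2.minMaxLoc(r),'expect loc (12,10)')
print(cv2.phaseCorrelate(np.float64(cv2.cvtColor(a[125:180,440:495],6)),np.float64(cv2.cvtColor(b[125:180,440:495],6))))
print(a[130:175,443:492].mean((0,1)),b[130:175,443:492].mean((0,1)))
E
```

```text
(-0.232901930809021, 0.9998044371604919, (7, 23), (12, 10)) expect loc (12,10)
((-0.005900589804699763, -0.002371798020835314), 0.9973698010342424)
[ 82.75328798 105.70113379 115.14421769] [ 90.4462585  115.47664399 125.76326531]
```

The tape roll hasn't moved; the pixel difference was only lighting. Handing in.

```bash
python3 -c "
from workcell import bot
print(bot.job_done())"
```

```text
the job is handed in; nothing more can be done
None
```

I set out all five items in the order asked and handed the job in at about 33 s on the robot's clock, with the gripper open and clear of everything. No verdict was given.

Last checks, all from the overhead camera (calibration good to about 2 mm):

| Item | Result |
|---|---|
| Power bank | Within about 1.5 mm of the long board's centre, nearly parallel to it. I first put it down about 3.4 mm off, because I misread an edge in a wrist picture, then regrasped and moved it. |
| Charger | About 1–3 mm from the power bank's centre in the picture. The arm released both at nearly the same point. |
| Torch | Upright, within about 2 mm of the square board's centre. |
| Hub | On the midpoint between the boards to within 1 mm, a flat facing straight back. |
| Webcam | Standing straight behind the hub, gap about 14.7 mm. |
| Tape roll | Not moved; image shift under 0.01 px. |

Two checks disagreed:
- **Charger:** the overhead camera puts it about 2.5 mm further from the robot than the power bank, but the arm's release positions put them within 1 mm. I trusted the arm and left it.
- **Tape roll:** a raw pixel comparison showed a difference. Image matching traced it to lighting, with no movement.

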